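# Stand a welded test plate on edge in the cooling rack

### The arm

A 6-joint arm with a two-finger parallel gripper is mounted at the origin on the work surface. World frame = base frame: x ahead of the robot, y to its left, z up, the work surface at z = 0. Lengths are in m, angles in rad, forces in N, time in s.
With the tool pointing down it reaches from about 0.35 to 0.85 m from the base axis. Payload 8.1 kg.
Tool frame: the origin (TCP) lies midway between the tips of the shut fingers; the grasp point (between the pads) lies env.pinch_z behind it (env.pinch_z is the distance from the TCP to the grasp point, in m); x points along the fingers, y is the direction in which the jaws open and shut, and the axes are right-handed (so a half turn about x gives the same grasp; the last joint's range is limited). The gripper opens to 93 mm and grips with 3 to 60 N. Pads are 15 mm wide; open, the fingers measure 128 mm over their backs; the gripper's body (75 mm by 188 mm) begins 65 mm behind the grasp point.
Start: joints at [-1.197, 0.13, 1.488, -0, 1.523, -0.085], TCP at [0.266, -0.538, 0.196] pointing down, gripper open.
Joint ranges: [-2.96, 2.96], [-0.89, 2.26], [0.02, 2.5], [-1.34, 4.48], [0, 2.73], [-2.66, 2.66]. Speed limits (rad/s): [2.39, 2.39, 2.79, 3.14, 3.14, 3.14].

### API

Orientations are given as a unit quaternion [x, y, z, w].
In Python, from bench import env gives the robot as it stands.
- The arm moves only by the tool servo_tool, never from a script. Its arguments are lists of equal length, an entry for each row: "turn": the turn, a rotation vector about the world's x, y, z in degrees, a list of three; "delta_pos": the shift along the world's x, y, z in mm, a list of three; "gripper": the closure in counts, from 0 (fully open) to 255 (shut). A call has exactly 10 rows; each row shifts and turns the pose as measured when the row begins; what a row does not reach is not made up. A row lasts 1/8 s, in which the tool goes at most 62.5 mm and 10.7 degrees, less where a joint would pass 70% of its speed; a pose out of reach is approached as far as the arm can. A call is refused whole if a number of a shift passes 62.5 or a number of a turn 10.7, either way. A call with a gripper value outside its range is refused whole. The fingers move at their own pace and stop on an object; the grip force is fixed at half the most. Time passes only in rows, so rows that do not move let the fingers close, or fill a call up. It gives the time, the measured TCP pose, the force and the opening at its end, in the units of the state.
- env.get_state(): the state, without advancing time (a new reading comes with each control period).
- env.snapshot(name): name is "side" or "top" or "wrist"; returns the picture (420x560x3 uint8, red, green, blue); there is no depth.
- env.camera_params(name): a dict with "intrinsics" (3x3 intrinsics, pixels), "k1" (the pictures are not rectified: a ray, as slopes to the right and down, at radius r is drawn at 1 + k1 r^2 times it, then the intrinsics apply), "rvec" (rotation vector, rad) and "tvec" (3), from world to camera coordinates, as OpenCV has them. Camera axes: x right, y down, z forward; pixel columns grow to the right and rows downward; lengths in m; the calibration is good to about 2 mm. A picture is of the moment at which its call begins: read the wrist's pose just before it. camera_params takes no time and is no camera call; for the wrist camera it gives the pose at the moment of the call.
- env.job_done(): hands the job in, once; it reports no verdict.
The state is a dict: "t": time; "joint_pos": joint angles; "dq": joint speeds; "joint_efforts": joint torques, N m; "eef_pos": TCP position; "orientation": TCP orientation; "contact_force": force on the tool from outside, world axes, zero at the start; "moment": the same for the moment, N m; "width": opening from 0.0 (shut) to 1.0 (fully open).
Only numpy, scipy, OpenCV 4.12 (cv2) and the standard library are available. Lean on these libraries where they do the work, as an engineer would, in place of code of your own. Each camera call takes 0.05 s, during which the arm holds its last target.

### The job

A square welded test plate lies flat on the two rails of the cooling rack and is too wide to grip. Slide it along the rails to the prongs, tip it up, and leave it standing upright on edge in the empty front slot, its whole lower edge down on the slot's floor and roughly centred between the rails. Do not let it fall off the rack, and leave the two plates already standing, the hammer and the grinding disc as they are.

Things in the scene. Friction and masses are not known exactly. Their poses are not given: they have to be found in the camera images.
- plate_mid (a point): Centre of the loose test plate: square bare steel, 120 x 120 x 6 mm, 0.45 to 0.8 kg, a flush dark weld bead across one face. Starts flat on the rails, bead up, far edge roughly 20 to 70 mm short of the prongs, turned up to 0.25 rad from the rack. x, y along its sides, z normal to its faces (up at the start).
- front_slot (a point): Middle of the floor of the empty front slot of the grey fixed rack, 42 mm above the bench. x runs along the rails from their open end to the prongs (about to the robot's left), z up. Slot: a notch in both rails, 11 mm wide along x, 18 mm deep, between the near lip (x = -5.5 mm) and the prongs (x = +5.5). A plate stood here has its middle 60 mm above; leaning on the prongs (4 deg) is fine, slumped on the lip (15 deg) is not.
- rail_front (a point): Middle of the rails' open end, level with their tops, 60 mm above the bench; same axes as front_slot. Two level rails, each 10 mm wide, centred at y = -39 and +39 mm, run 189.5 mm in +x to the slot's near lip. The gap between them, 68 mm wide, is open down to the bench, but for a strip 10 mm high and 20 mm long at each end of the rack.
- prongs (a point): Midway between the tops of the two prongs behind the front slot, on their faces towards the slot (5.5 mm beyond the slot's middle); same axes as front_slot. The prongs, 10 mm wide and 19 mm thick, stand on the rails' lines at y = -39 and +39 mm, 75 mm above the slot floor, 57 mm above the rail tops: the stop for a plate slid along the rails. Two more slots, with prongs, follow 30 and 60 mm on.
- stood1_mid (a point): Centre of a like plate (120 x 120 x 6 mm) already standing loose in the second slot, 30 mm beyond the front one; x is normal to its faces, z up. Leave it.
- stood2_mid (a point): Centre of a like plate standing loose in the third slot, 60 mm beyond the front one; x is normal to its faces, z up. Leave it.
- hammer: Bystander: a hand hammer 280 mm long lying on the bench beside the rack; x runs along it. Leave it.
- disc: Bystander: a grey grinding disc, 115 mm across, 6 mm thick, 22 mm bore, flat on the bench beside the rack; origin under its centre. Leave it.
Mind the look-alikes: they are no part of the job. Leave any brown or green look-alike of the part that bears plate_mid alone. What is shaped like the part that bears stood1_mid but yellow is not meant.

How it is judged:
At the end, for the whole second after the job is handed in: Plate at rest in the front slot: upright and square to the rack within 8 deg, middle within 8 mm of the slot along the rails, 25 mm across, 55 to 64.5 mm above its floor. Other two plates upright (11 deg), within 12 mm of their slots; hammer and disc within 30 mm of their starts (angle between plate_mid's own z axis and vertical between 1.43 and 1.71 rad and angle between the z axis of plate_mid and the x axis of front_slot, either way round below 0.14 rad and x of plate_mid in the frame of front_slot between -0.008 and 0.008 m and y of plate_mid in the frame of front_slot between -0.025 and 0.025 m and z of plate_mid in the frame of front_slot between 0.055 and 0.0645 m and linear speed of plate below 0.02 m/s and x of stood1_mid in the frame of front_slot between 0.018 and 0.042 m and angle between each of stood1_mid, stood2_mid's own z axis and vertical below 0.2 rad and x of stood2_mid in the frame of front_slot between 0.048 and 0.072 m and distance of each of hammer, disc from where it was at the start of the episode below 0.03 m); the robot touches nothing.
It fails at once if the test plate falls off the rack (height (world z) of plate_mid below 0.045 m).
It fails at once if a plate already standing is shoved or lifted by more than 20 mm (distance of any of stood1_mid, stood2_mid from where it was at the start of the episode above 0.02 m).
It fails at once if the hammer or the disc is shoved by more than 30 mm (distance of any of hammer, disc from where it was at the start of the episode above 0.03 m).
It also fails if it takes over 51 s, if anything falls off the work surface, if the arm or the gripper's body presses on something with over 40 N, if the wrist force passes 120 N, or if a joint passes its speed limit or range.

## Working session

There is one attempt and no reset: what is moved stays moved. The work goes in short steps, Python scripts to look and compute and a tool call to move; the robot and the scene stay as the last step left them, time stands still between calls to the robot, and variables do not carry over. Pictures are saved under pics/ and viewed, and the job is handed in when it is done.

Besides the shell and the picture viewer there is one more tool, called after "Call:" as a command line: name --argument value ..., lists and objects as JSON in quotes. servo_tool: Moves the arm, as the interface text tells. Its arguments: {"type":"object","properties":{"turn":{"type":"array","items":{"type":"array","items":{"type":"number"}}},"delta_pos":{"type":"array","items":{"type":"array","items":{"type":"number"}}},"gripper":{"type":"array","items":{"type":"number"}}},"required":["turn","delta_pos","gripper"]}

```bash
ls; mkdir -p pics; python3 - <<'E'
from bench import env
import cv2
s=env.get_state(); print(s['t'],s['eef_pos'],s['orientation'],s['width'],s['contact_force'],env.pinch_z)
for n in ['side','top','wrist']:
    im=env.snapshot(n); cv2.imwrite(f'pics/{n}0.png',im[:,:,::-1]); p=env.camera_params(n); print(n,p)
E
```

```text
pics
0.0 [ 0.26552844 -0.53733882  0.19496321] [-0.68848407 -0.16147116  0.68867513 -0.1601353 ] 0.996728923533658 [0.42444811 0.15004169 0.06967438] 0.0188
side {'intrinsics': array([[522.98795913,   0.        , 285.14046792],
       [  0.        , 522.98795913, 210.12387482],
       [  0.        ,   0.        ,   1.        ]]), 'k1': 0.039930508606021146, 'rvec': array([ 0.99354089, -2.36395318,  1.16423156]), 'tvec': array([0.43380471, 0.34146776, 1.41426979])}
top {'intrinsics': array([[437.62768511,   0.        , 279.484542  ],
       [  0.        , 437.62768511, 219.61434956],
       [  0.        ,   0.        ,   1.        ]]), 'k1': 0.035581202677229806, 'rvec': array([ 2.11191879, -2.12413872,  0.16634668]), 'tvec': array([0.02577104, 0.6218272 , 1.37754482])}
wrist {'intrinsics': array([[347.4757702 ,   0.        , 277.84054961],
       [  0.        , 347.4757702 , 205.06999888],
       [  0.        ,   0.        ,   1.        ]]), 'k1': -0.03190959761978661, 'rvec': array([-2.47619164,  1.53782518,  0.20386306]), 'tvec': array([-0.59927549, -0.03066293,  0.38995645])}
```

View pics/side0.png

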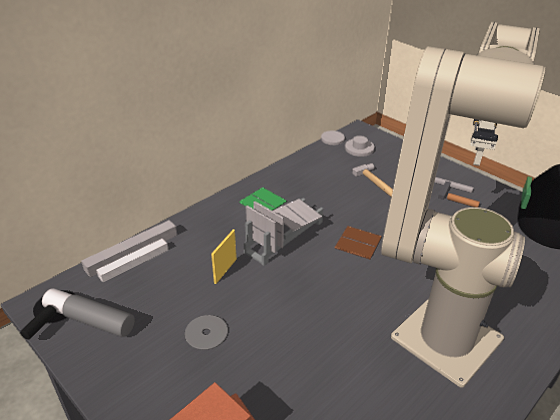

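View pics/top0.png

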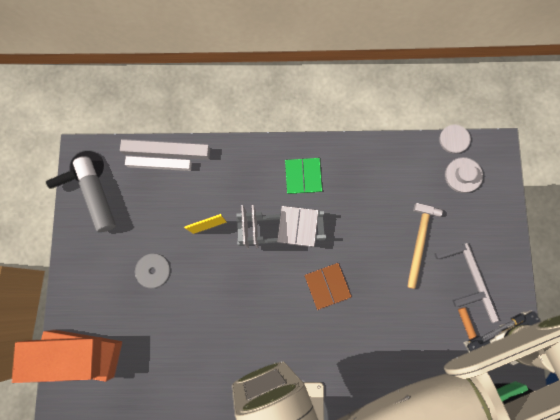

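View pics/wrist0.png

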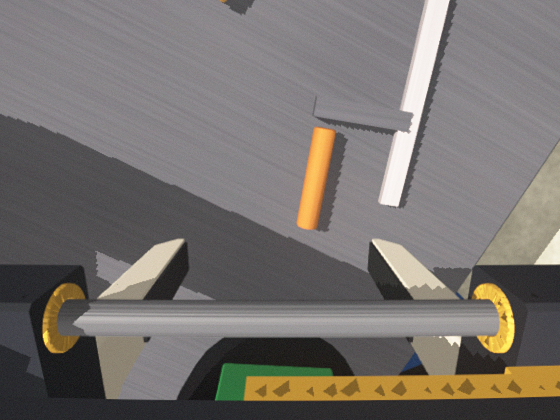

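```bash
cat > h.py <<'E'
import numpy as np, cv2
def ray(p,uv):
    K=p['intrinsics'];R=cv2.Rodrigues(p['rvec'])[0];t=p['tvec']
    d=(np.array(uv,float)-K[:2,2])/K[0,0]
    s=d.copy()
    for _ in range(20): s=d/(1+p['k1']*(s@s))
    v=R.T@np.array([s[0],s[1],1.]); return -R.T@t, v/np.linalg.norm(v)
def onz(p,uv,z):
    c,v=ray(p,uv); return c+v*(z-c[2])/v[2]
def proj(p,X):
    R=cv2.Rodrigues(p['rvec'])[0]; c=R@np.array(X,float)+p['tvec']; s=c[:2]/c[2]
    s=s*(1+p['k1']*(s@s)); return s*p['intrinsics'][0,0]+p['intrinsics'][:2,2]
def tri(p1,u1,p2,u2):
    c1,v1=ray(p1,u1);c2,v2=ray(p2,u2)
    a=np.linalg.lstsq(np.c_[v1,-v2],c2-c1,rcond=None)[0]
    A=c1+a[0]*v1;B=c2+a[1]*v2; return (A+B)/2,np.linalg.norm(A-B)
E
python3 - <<'E'
import cv2
a=cv2.imread('pics/top0.png')[185:265,220:345]; cv2.imwrite('pics/topc.png',cv2.resize(a,None,fx=6,fy=6,interpolation=cv2.INTER_CUBIC))
a=cv2.imread('pics/side0.png')[180:275,230:350]; cv2.imwrite('pics/sidec.png',cv2.resize(a,None,fx=6,fy=6,interpolation=cv2.INTER_CUBIC))
E
```

```text
(no output)
```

View pics/topc.png

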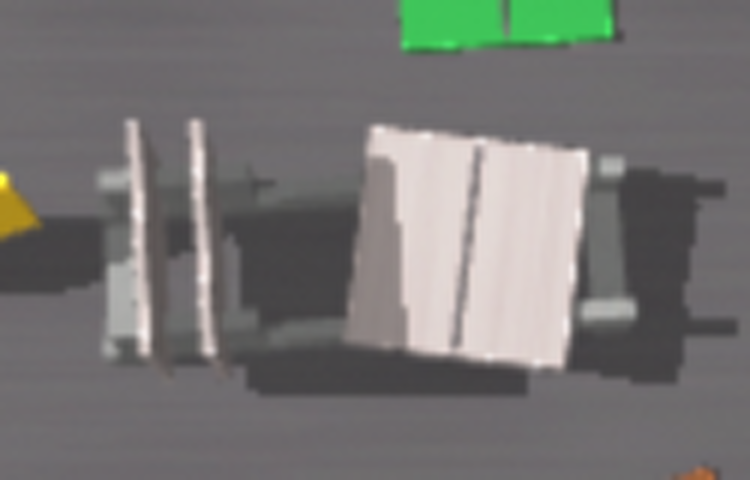

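View pics/sidec.png

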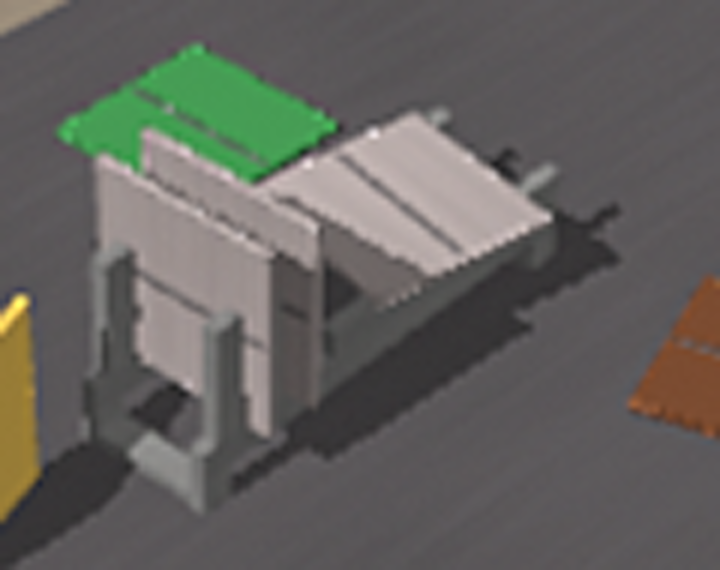

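```bash
python3 - <<'E'
from bench import env
from h import *
p=env.camera_params('top');q=env.camera_params('side')
f=lambda U,o:[(U[0]+.5)/6-.5+o[0],(U[1]+.5)/6-.5+o[1]]
o=(220,185)
P=[onz(p,f(U,o),.066) for U in [(372,125),(588,150),(562,368),(347,342)]]
print(np.round(P,4),np.mean(P,0),[np.linalg.norm(P[i]-P[i-1]) for i in range(4)],[np.degrees(np.arctan2(*(P[i]-P[i-1])[[1,0]])) for i in range(4)])
for U in [(625,167),(634,311),(621,167),(612,167)]: print('rail',onz(p,f(U,o),.06))
a=[onz(p,f(U,o),.162) for U in [(195,120),(210,355),(132,120),(147,352)]]
print(np.round(a,4),np.linalg.norm(a[0]-a[1]),np.linalg.norm(a[2]-a[3]))
# side: plate corners
o=(230,180)
for U in [(415,112),(552,215),(385,308)]: print('side',onz(q,f(U,o),.066))
for U in [(148,130),(322,232),(98,157),(272,260)]: print('side st',onz(q,f(U,o),.162))
E
```

```text
[[ 0.6673  0.0149  0.066 ]
 [ 0.6524 -0.1023  0.066 ]
 [ 0.5335 -0.0861  0.066 ]
 [ 0.5482  0.0289  0.066 ]] [ 0.60035274 -0.03616053  0.066     ] [np.float64(0.11984863286933936), np.float64(0.11818624651529076), np.float64(0.11999384044247655), np.float64(0.11598945354164422)] [np.float64(-6.699879051419833), np.float64(-97.23791376681635), np.float64(172.2504662382921), np.float64(82.69011029685153)]
rail [ 0.64399696 -0.12264623  0.06      ]
rail [ 0.56485008 -0.1257622   0.06      ]
rail [ 0.64401497 -0.12047415  0.06      ]
rail [ 0.64405549 -0.11558619  0.06      ]
[[0.6501 0.1034 0.162 ]
 [0.5298 0.095  0.162 ]
 [0.6503 0.1355 0.162 ]
 [0.5315 0.1265 0.162 ]] 0.120611570805764 0.11919529596976691
side [ 0.6489387  -0.09767354  0.066     ]
side [ 0.53171822 -0.0839946   0.066     ]
side [0.53983256 0.03812403 0.066     ]
side st [0.6452316  0.10788921 0.162     ]
side st [0.52414872 0.10205676 0.162     ]
side st [0.64583175 0.14150295 0.162     ]
side st [0.52552371 0.13496388 0.162     ]
```

```bash
python3 - <<'E'
from bench import env
from h import *
from scipy.spatial.transform import Rotation as R
s=env.get_state(); print(s['t']); M=R.from_quat(s['orientation']).as_matrix(); print(M.round(3)); 
print('yaw jaw',np.degrees(np.arctan2(M[1,1],M[0,1])))
w=env.camera_params('wrist'); Rc=cv2.Rodrigues(w['rvec'])[0]; C=-Rc.T@w['tvec']; print('cam in tool',M.T@(C-s['eef_pos']), (M.T@Rc.T).round(2))
E
```

```text
0.15
[[-0.001  0.443 -0.897]
 [ 0.001 -0.897 -0.443]
 [-1.    -0.001 -0.   ]]
yaw jaw -63.71255391507769
cam in tool [-0.18817865  0.00030091 -0.0707521 ] [[ 0.   -0.26  0.97]
 [ 1.    0.   -0.  ]
 [-0.    0.97  0.26]]
```

Call:
servo_tool --turn '[[0, 0, 6.8], [0, 0, 6.8], [0, 0, 6.8], [0, 0, 6.8], [0, 0, 6.8], [0, 0, 6.8], [0, 0, 6.8], [0, 0, 6.8], [0, 0, 6.8], [0, 0, 6.8]]' --delta_pos '[[34, 34, 0], [34, 34, 0], [34, 34, 0], [34, 34, 0], [34, 34, 0], [34, 34, 0], [34, 34, 0], [34, 34, 0], [34, 34, 0], [34, 34, 0]]' --gripper '[255, 255, 255, 255, 255, 255, 255, 255, 255, 255]'

```text
t: 1.4
eef_pos: [0.6104, -0.187, 0.1915]
orientation: [0.471, 0.527, -0.474, 0.524]
contact_force: [0.7, 0.4, 0.8]
width: 0.012
```

```bash
python3 - <<'E'
from bench import env
from h import *
from scipy.spatial.transform import Rotation as R
import pickle
s=env.get_state(); M=R.from_quat(s['orientation']).as_matrix(); print(M.round(3),np.round(s['joint_pos'],3)); 
print('yaw jaw',np.degrees(np.arctan2(M[1,1],M[0,1])))
w=env.camera_params('wrist'); im=env.snapshot('wrist')[:,:,::-1]
pickle.dump(w,open('w1.pkl','wb'));cv2.imwrite('pics/wrist1.png',im)
E
```

```text
[[-0.006  0.994  0.106]
 [-0.     0.106 -0.994]
 [-1.    -0.006 -0.001]] [-0.376  0.242  1.371 -0.002  1.534 -0.482]
yaw jaw 6.077549500830589
```

View pics/wrist1.png

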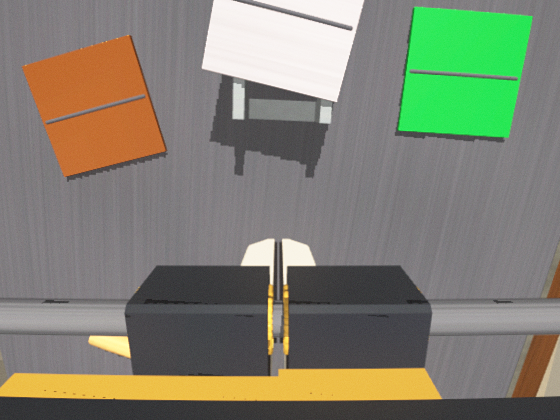

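```bash
python3 - <<'E'
import cv2
a=cv2.imread('pics/wrist1.png')[50:150,195:345]; cv2.imwrite('pics/w1c.png',cv2.resize(a,None,fx=5,fy=5,interpolation=cv2.INTER_CUBIC))
E
```

```text
(no output)
```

View pics/w1c.png

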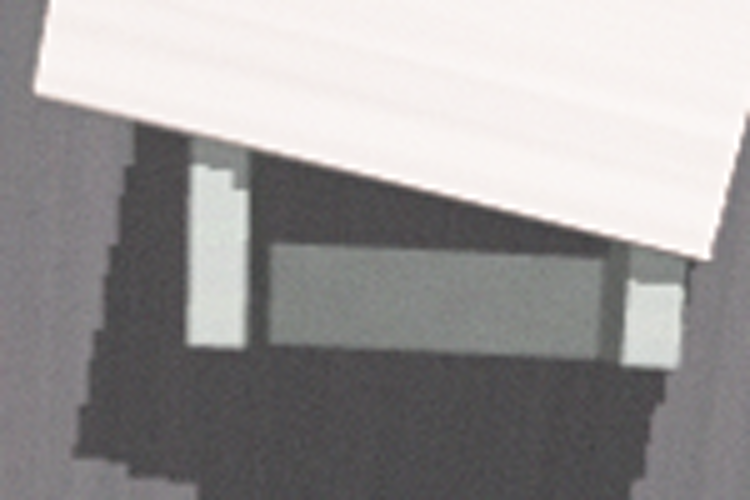

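```bash
python3 - <<'E'
from h import *
import pickle
w=pickle.load(open('w1.pkl','rb'))
f=lambda U:[(U[0]+.5)/5-.5+195,(U[1]+.5)/5-.5+50]
L=[onz(w,f(U),.06) for U in [(187,348),(246,348)]]; Rr=[onz(w,f(U),.06) for U in [(622,367),(682,369)]]
print(np.round(L+Rr,4)); a=np.mean(L,0);b=np.mean(Rr,0); print('mid',(a+b)/2,np.linalg.norm(a-b),np.degrees(np.arctan2(*(b-a)[[1,0]])))
c=[onz(w,f(U),.066) for U in [(34,95),(712,261)]]; print(np.round(c,4),np.linalg.norm(c[0]-c[1]),np.degrees(np.arctan2(*(c[1]-c[0])[[1,0]])))
# rail edge direction
e=[onz(w,f(U),.06) for U in [(246,348),(249,150)]];print(np.degrees(np.arctan2(*(e[1]-e[0])[[1,0]])))
E
```

```text
[[ 0.5615 -0.1264  0.06  ]
 [ 0.572  -0.1253  0.06  ]
 [ 0.6394 -0.1214  0.06  ]
 [ 0.6501 -0.1206  0.06  ]]
mid [ 0.60575414 -0.12341374  0.06      ] 0.07817006418016477 3.5435871785852435
[[ 0.5331 -0.0869  0.066 ]
 [ 0.6518 -0.1018  0.066 ]] 0.11965218594385667 -7.136306373539528
93.8748748329979
```

Call:
servo_tool --turn '[[0, 0, -0.8], [0, 0, -0.8], [0, 0, -0.8], [0, 0, 0], [0, 0, 0], [0, 0, 0], [0, 0, 0], [0, 0, 0], [0, 0, 0], [0, 0, 0]]' --delta_pos '[[-2, 24, 0], [-2, 24, 0], [-1.5, 22, 0], [0, 0, -24], [0, 0, -24], [0, 0, -24], [0, 0, -24], [0, 0, -24], [0, 0, -20], [0, 0, 0]]' --gripper '[255, 255, 255, 255, 255, 255, 255, 255, 255, 255]'

```text
t: 2.7
eef_pos: [0.6065, -0.1062, 0.043]
orientation: [0.479, 0.523, -0.482, 0.515]
contact_force: [0.1, 0.4, 0.3]
width: 0.007
```

```bash
cat > st.py <<'E'
from bench import env
from h import *
from scipy.spatial.transform import Rotation as R
s=env.get_state(); M=R.from_quat(s['orientation']).as_matrix()
u=np.array([-.0645,.998]);v=np.array([.998,.0645]);d=s['eef_pos'][:2]-np.array([.6055,-.1235])
print('t',round(s['t'],2),'along',d@u,'lat',d@v,'z',s['eef_pos'][2],'F',s['contact_force'].round(1),'q',s['joint_pos'].round(2))
print('jaw yaw',np.degrees(np.arctan2(M[1,1],M[0,1])),'phi',np.degrees(np.arcsin(-M[2,0])),'jaw z',M[2,1], 'head',np.degrees(np.arctan2(M[1,0],M[0,0])))
E
python3 st.py
```

```text
t 2.7 along 0.01724136550811404 lat 0.002116444453537123 z 0.04296505905863679 F [0.1 0.4 0.3] q [-0.26  0.3   1.58  0.    1.27 -0.34]
jaw yaw 4.4077532469719705 phi 89.37145406703743 jaw z -0.009494627590678317 head 154.34728847614977
```

Call:
servo_tool --turn '[[0, 0, -0.1], [0, 0, -0.1], [0, 0, -0.1], [0, 0, -0.1], [0, 0, -0.1], [0, 0, -0.1], [0, 0, -0.1], [0, 0, 0], [0, 0, 0], [0, 0, 0]]' --delta_pos '[[-0.5, 5, 0.5], [-0.5, 5, 0.5], [-0.5, 5, 0.5], [-0.5, 5, 0.5], [-0.5, 5, 0.5], [-0.5, 5, 0], [-0.5, 5, 0], [-0.5, 5, 0], [-0.5, 4, 0], [0, 0, 0]]' --gripper '[255, 255, 255, 255, 255, 255, 255, 255, 255, 255]'

```text
t: 3.95
eef_pos: [0.6043, -0.0591, 0.0497]
orientation: [0.484, 0.518, -0.484, 0.514]
contact_force: [1.0, -0.3, -0.0]
width: 0.006
```

```bash
python3 st.py; python3 - <<'E'
from bench import env
import cv2
im=env.snapshot('top')[:,:,::-1]; cv2.imwrite('pics/top2.png',im); cv2.imwrite('pics/top2c.png',cv2.resize(im[165:285,220:345],None,fx=5,fy=5,interpolation=cv2.INTER_CUBIC))
E
```

```text
t 3.95 along 0.0643738806075804 lat 0.002960806112984544 z 0.049712339940792646 F [ 1.  -0.3 -0. ] q [-0.18  0.27  1.61  0.    1.27 -0.25]
jaw yaw 3.6872819156752263 phi 89.67876154592979 jaw z -0.00398234242187101 head 138.94538439291142
```

View pics/top2c.png

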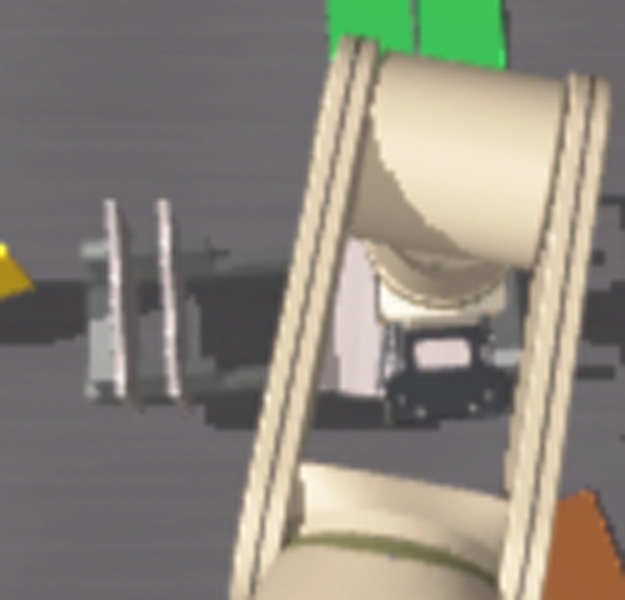

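Call:
servo_tool --turn '[[0, 0, 0], [0, 0, 0], [0, 0, 0], [0, 0, 0], [0, 0, 0], [0, 0, 0], [0, 0, 0], [0, 0, 0], [0, 0, 0], [0, 0, 0]]' --delta_pos '[[-0.3, 2, 0], [-0.3, 2, 0], [-0.3, 2, 0], [-0.3, 2, 0], [-0.3, 2, 0], [-0.3, 2, 0], [-0.3, 2, 0], [-0.3, 1.5, 0], [-0.3, 1.5, 0], [-0.3, 1.5, 0]]' --gripper '[255, 255, 255, 255, 255, 255, 255, 255, 255, 255]'

```text
t: 5.25
eef_pos: [0.6012, -0.0399, 0.0497]
orientation: [0.484, 0.518, -0.484, 0.514]
contact_force: [-0.8, -0.4, -0.8]
width: 0.007
```

```bash
python3 st.py; python3 - <<'E'
from bench import env
import cv2
im=env.snapshot('side')[:,:,::-1]; cv2.imwrite('pics/side3c.png',cv2.resize(im[160:275,230:350],None,fx=5,fy=5,interpolation=cv2.INTER_CUBIC))
im=env.snapshot('wrist')[:,:,::-1]; cv2.imwrite('pics/w3.png',im)
E
```

```text
t 5.25 along 0.08367548986393182 lat 0.0010908028152491628 z 0.04973149589299603 F [-0.8 -0.4 -0.8] q [-0.15  0.25  1.62  0.    1.27 -0.22]
jaw yaw 3.6523870958027067 phi 89.69037789708214 jaw z -0.003852082288537728 head 139.1179284999458
```

View pics/side3c.png

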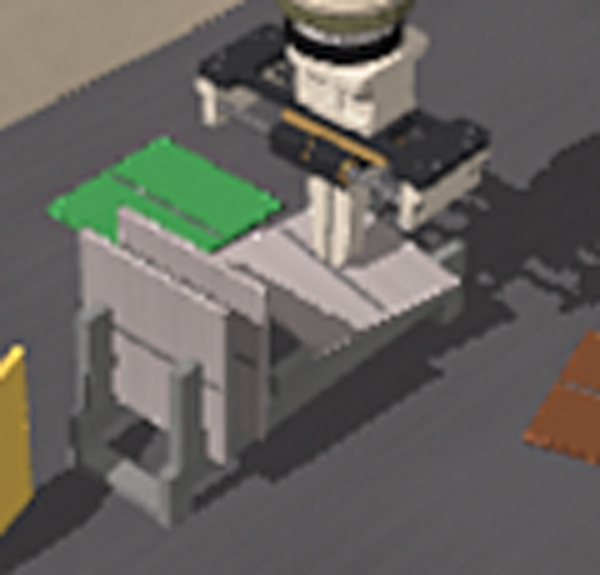

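View pics/w3.png

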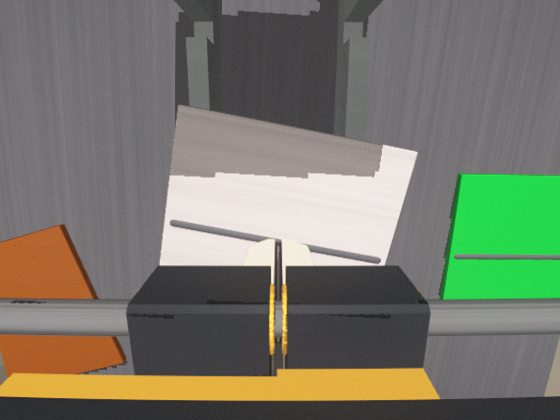

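```bash
cat > al.py <<'E'
from h import *
def rk(X):
    u=np.array([-.0645,.998]);v=np.array([.998,.0645]);d=X[:2]-np.array([.6055,-.1235]); return np.round([d@u,d@v,X[2]],4)
E
python3 - <<'E'
from bench import env
from al import *
w=env.camera_params('wrist')
for uv in [(180,107),(415,152),(171,222),(379,261)]:
  for z in [.066,.09]: print(uv,rk(onz(w,uv,z)))
im=cv2.imread('pics/w3.png')[90:290,150:430]; cv2.imwrite('pics/w3c.png',cv2.resize(im,None,fx=2.8,fy=2.8))
import numpy as np
s=env.get_state()['eef_pos']
for dy in [0,.0075,.01]:
  for z in [.05,.066,.08]: print(dy,z,proj(w,[s[0],s[1]+dy,z]))
E
```

```text
(180, 107) [ 0.1573 -0.0461  0.066 ]
(180, 107) [ 0.1568 -0.0394  0.09  ]
(415, 152) [0.1359 0.0687 0.066 ]
(415, 152) [0.1384 0.0593 0.09  ]
(171, 222) [ 0.0996 -0.0548  0.066 ]
(171, 222) [ 0.1071 -0.047   0.09  ]
(379, 261) [0.0778 0.055  0.066 ]
(379, 261) [0.0884 0.0476 0.09  ]
0 0.05 [278.36839528 240.09770134]
0 0.066 [278.28545867 250.6565762 ]
0 0.08 [278.20056874 261.45785954]
0.0075 0.05 [279.21650833 227.72540268]
0.0075 0.066 [279.20458122 237.3511705 ]
0.0075 0.08 [279.19228545 247.21669631]
0.01 0.05 [279.50287522 223.5470878 ]
0.01 0.066 [279.51529188 232.8521489 ]
0.01 0.08 [279.52794786 242.39503492]
```

View pics/w3c.png

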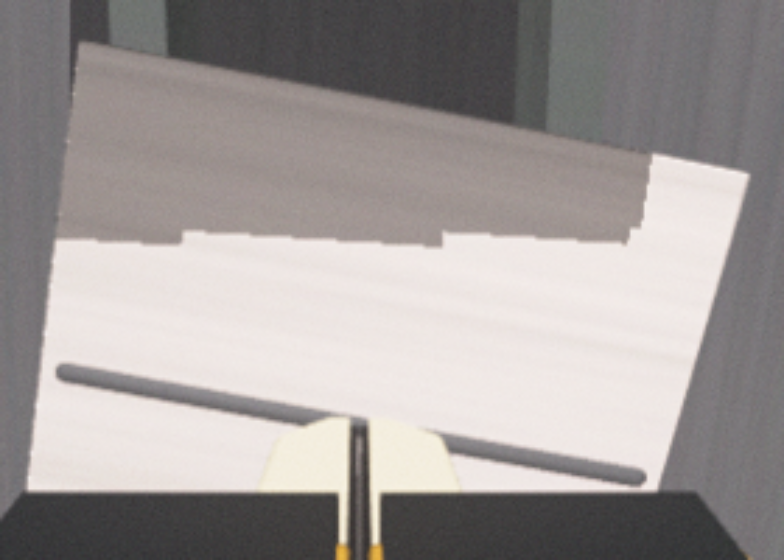

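```bash
python3 - <<'E'
from bench import env
from al import *
q=env.camera_params('side'); s=env.get_state(); e=s['eef_pos']; print(s['contact_force'],s['moment'],s['width'])
im=cv2.imread('pics/side3c.png'); im=cv2.resize(im,None,fx=1.3,fy=1.3)
P=lambda X:tuple(int(round((a-o+.5)*6.5)) for a,o in zip(proj(q,X),(230,160)))
for lat in [-.0175,0,.0175]:
  for z,c in [(.05,(0,0,255)),(.066,(255,0,0)),(.1,(0,255,0))]:
    cv2.circle(im,P([e[0]+lat,e[1],z]),3,c,-1); print(lat,z,P([e[0]+lat,e[1],z]))
cv2.imwrite('pics/side3d.png',im[:600,:780])
E
```

```text
[-0.33770156 -0.80662982  0.1583316 ] [-0.01551299 -0.12200651  0.06114768] 0.0057242306121807465
-0.0175 0.05 (463, 379)
-0.0175 0.066 (464, 355)
-0.0175 0.1 (466, 301)
0 0.05 (438, 364)
0 0.066 (439, 339)
0 0.1 (441, 286)
0.0175 0.05 (413, 349)
0.0175 0.066 (414, 324)
0.0175 0.1 (416, 271)
```

View pics/side3d.png

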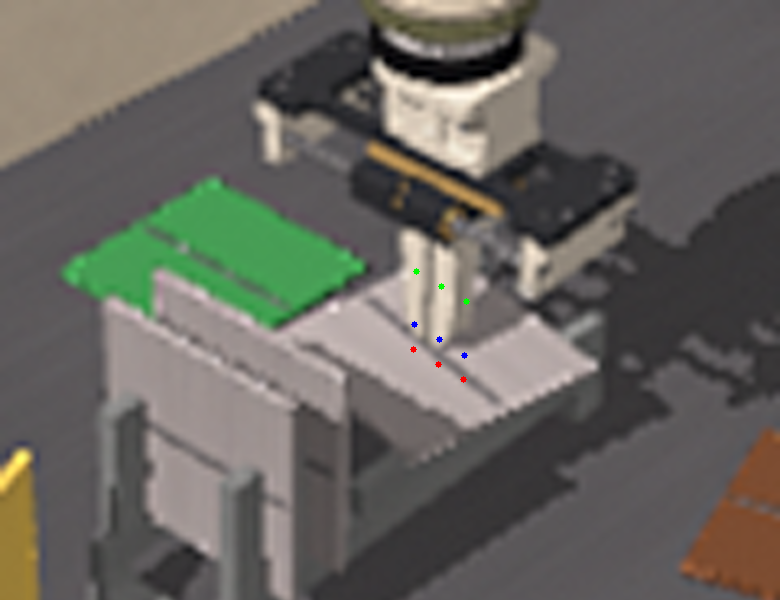

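```bash
python3 - <<'E'
from bench import env
from al import *
q=env.camera_params('side'); 
im=cv2.imread('pics/side0.png')[100:200,430:560]; im=cv2.resize(im,None,fx=6,fy=6)
e=np.array([.2655,-.5373,.195]); y=np.array([.443,-.897,0])
P=lambda X:tuple(int(round((a-o+.5)*6)) for a,o in zip(proj(q,X),(430,100)))
for l in [-.0465,.0465,-.064,.064]:
  for z,c in [(0,(0,0,255)),(.016,(255,0,0)),(.05,(0,255,0))]:
    cv2.circle(im,P(e+l*y+[0,0,z]),3,c,-1)
cv2.imwrite('pics/side0d.png',im)
E
```

```text
(no output)
```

View pics/side0d.png

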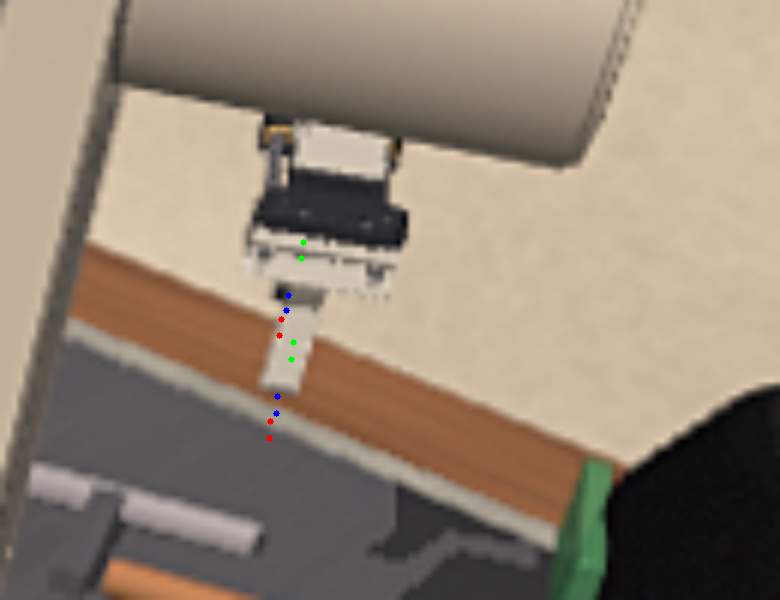

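Call:
servo_tool --turn '[[0, 0, 0], [0, 0, 0], [0, 0, 0], [0, 0, 0], [0, 0, 0], [0, 0, 0], [0, 0, 0], [0, 0, 0], [0, 0, 0], [0, 0, 0]]' --delta_pos '[[0, 0, 12], [0, -10, 6], [1, -16, 0], [1, -16, 0], [1, -16, 0], [1, -14, 0], [0, 0, -6], [0, 0, -12], [0, 0, -12], [0, 0, -2]]' --gripper '[255, 255, 255, 255, 255, 255, 255, 255, 255, 255]'

```text
t: 6.6
eef_pos: [0.6044, -0.1178, 0.0338]
orientation: [0.484, 0.518, -0.484, 0.513]
contact_force: [-0.0, 0.5, -0.2]
width: 0.006
```

```bash
python3 st.py; python3 - <<'E'
from bench import env
from al import *
import pickle
w=env.camera_params('wrist'); im=env.snapshot('wrist')[:,:,::-1]; cv2.imwrite('pics/w4.png',im); pickle.dump(w,open('w4.pkl','wb'))
q=env.camera_params('side'); im=env.snapshot('side')[:,:,::-1]; im=cv2.resize(im[160:275,230:350],None,fx=6,fy=6,interpolation=cv2.INTER_CUBIC)
cv2.imwrite('pics/side4.png',im)
E
```

```text
t 6.6 along 0.005790472052738355 lat -0.0006832670932450304 z 0.033766052071606385 F [-0.   0.5 -0.2] q [-0.28  0.31  1.59  0.    1.25 -0.34]
jaw yaw 3.5852533280699896 phi 89.61441190691632 jaw z -0.005240999385040246 head 144.73389268935827
```

View pics/w4.png

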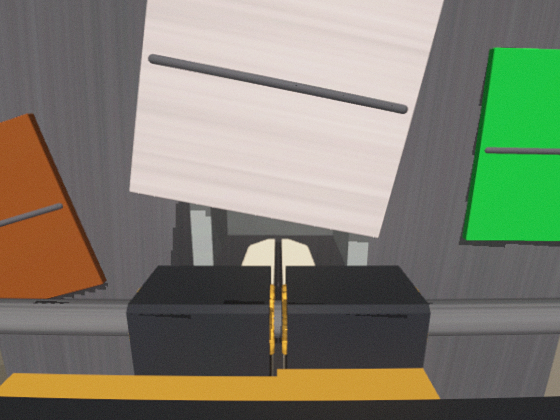

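View pics/side4.png

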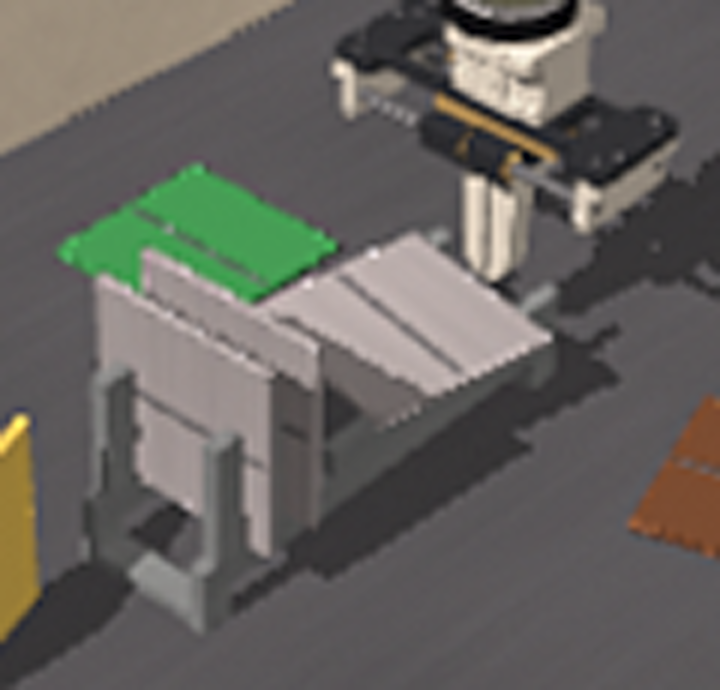

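Call:
servo_tool --turn '[[0, 0, 0], [0, 0, 0], [0, 0, 0], [0, 0, 0], [0, 0, 0], [0, 0, 0], [0, 0, 0], [0, 0, 0], [0, 0, 0], [0, 0, 0]]' --delta_pos '[[0, 3, -3], [0, 4, -3], [-0.3, 5, 0], [-0.3, 5, 0], [-0.3, 5, 0], [-0.3, 5, 0], [-0.3, 5, 0], [-0.3, 5, 0], [-0.3, 5, 0], [0, 0, 0]]' --gripper '[255, 255, 255, 255, 255, 255, 255, 255, 255, 255]'

```text
t: 7.95
eef_pos: [0.6039, -0.0735, 0.0298]
orientation: [0.484, 0.516, -0.484, 0.515]
contact_force: [-0.6, -0.7, -0.1]
width: 0.006
```

```bash
python3 st.py; python3 - <<'E'
from bench import env
from al import *
import pickle
w=env.camera_params('wrist'); im=env.snapshot('wrist')[:,:,::-1]; cv2.imwrite('pics/w5.png',im); pickle.dump(w,open('w5.pkl','wb'))
E
```

```text
t 7.95 along 0.05000419997591034 lat 0.0016568213632532271 z 0.029817219123199845 F [-0.6 -0.7 -0.1] q [-0.21  0.29  1.62  0.    1.23 -0.27]
jaw yaw 3.6178718308835927 phi 89.86289133449165 jaw z -0.0016621012867631957 head 137.61070153639665
```

View pics/w5.png

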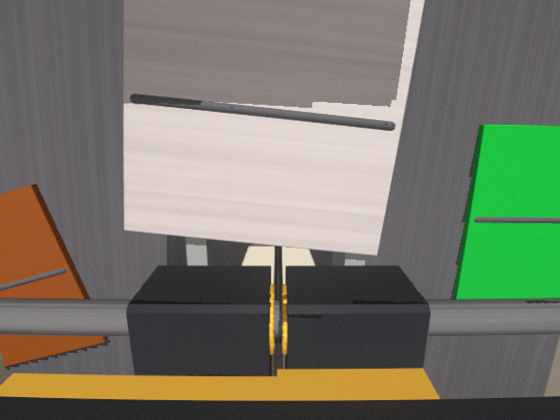

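```bash
python3 - <<'E'
from al import *
import pickle
w=pickle.load(open('w5.pkl','rb'))
a,b=[onz(w,c,.066) for c in [(125,231),(378,254)]]
print(rk(a),rk(b),np.linalg.norm(a-b),np.degrees(np.arctan2(*(b-a)[[1,0]])))
E
```

```text
[ 0.0678 -0.0697  0.066 ] [0.0564 0.0486 0.066 ] 0.11888764598716046 -1.8346981867070902
```

Call:
servo_tool --turn '[[0, 0, 0], [0, 0, 0], [0, 0, 0], [0, 0, 0], [0, 0, 0], [0, 0, 0], [0, 0, 0], [0, 0, 0], [0, 0, 0], [0, 0, 0]]' --delta_pos '[[-0.2, 3, 0], [-0.2, 3, 0], [-0.2, 3, 0], [-0.2, 3, 0], [-0.2, 3, 0], [-0.2, 2, 0], [-0.2, 2, 0], [-0.1, 1.5, 0], [-0.1, 1.5, 0], [-0.1, 1.5, 0]]' --gripper '[255, 255, 255, 255, 255, 255, 255, 255, 255, 255]'

```text
t: 9.25
eef_pos: [0.6048, -0.0532, 0.0309]
orientation: [0.484, 0.513, -0.485, 0.517]
contact_force: [3.4, -7.0, -3.5]
width: 0.006
```

```bash
python3 st.py; python3 - <<'E'
from bench import env
from al import *
import pickle
w=env.camera_params('wrist'); im=env.snapshot('wrist')[:,:,::-1]; cv2.imwrite('pics/w6.png',im); pickle.dump(w,open('w6.pkl','wb'))
E
```

```text
t 9.25 along 0.07015532353281038 lat 0.0038507219107004197 z 0.030855318255064365 F [ 3.4 -7.  -3.5] q [-0.17  0.28  1.63 -0.    1.23 -0.23]
jaw yaw 3.5102687315269354 phi 89.63762944427242 jaw z 0.0037578621316605165 head -50.036525223777446
```

View pics/w6.png

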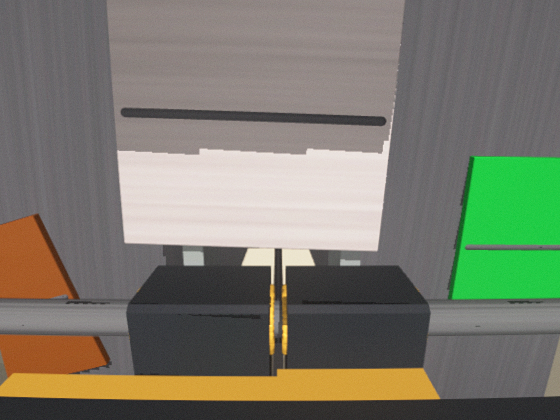

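```bash
python3 - <<'E'
from al import *
import pickle
w=pickle.load(open('w6.pkl','rb'))
a,b=[onz(w,c,.066) for c in [(124,243),(379,250)]]
print(rk(a),rk(b),np.linalg.norm(a-b),np.degrees(np.arctan2(*(b-a)[[1,0]])))
E
```

```text
[ 0.0822 -0.0691  0.066 ] [0.0782 0.0514 0.066 ] 0.12056318906006114 1.7931304603021725
```

Call:
servo_tool --turn '[[0, 0, 0], [0, 0, 0], [0, 0, 0], [0, 0, 0], [0, 0, 0], [0, 0, 0], [0, 0, 0], [0, 0, 0], [0, 0, 0], [0, 0, 0]]' --delta_pos '[[-0.1, 2, 0], [-0.1, 2, 0], [-0.1, 2, 0], [-0.1, 2, 0], [-0.1, 2, 0], [-0.1, 2, 0], [-0.1, 2, 0], [-0.1, 2, 0], [-0.1, 2, 0], [-0.1, 2, 0]]' --gripper '[255, 255, 255, 255, 255, 255, 255, 255, 255, 255]'

```text
t: 10.55
eef_pos: [0.6086, -0.0521, 0.0329]
orientation: [0.481, 0.502, -0.491, 0.525]
contact_force: [1.4, -10.7, -3.5]
width: 0.003
```

```bash
python3 st.py; python3 - <<'E'
from bench import env
from al import *
import pickle
w=env.camera_params('wrist'); im=env.snapshot('wrist')[:,:,::-1]; cv2.imwrite('pics/w7.png',im); pickle.dump(w,open('w7.pkl','wb'))
E
```

```text
t 10.55 along 0.07109057153700304 lat 0.007741287581947389 z 0.032932647864243186 F [  1.4 -10.7  -3.5] q [-0.15  0.27  1.63 -0.03  1.22 -0.19]
jaw yaw 3.1891865266283763 phi 87.97405599435622 jaw z 0.012993928131002697 head -65.25795098764704
```

View pics/w7.png

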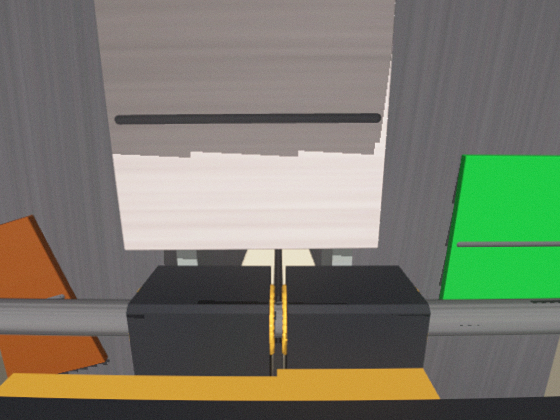

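```bash
python3 - <<'E'
from al import *
import pickle
w=pickle.load(open('w7.pkl','rb'))
a,b=[onz(w,c,.066) for c in [(124,249),(379,248)]]
print(rk(a),rk(b),rk((a+b)/2),np.linalg.norm(a-b),np.degrees(np.arctan2(*(b-a)[[1,0]])))
E
```

```text
[ 0.0811 -0.0663  0.066 ] [0.0799 0.0557 0.066 ] [ 0.0805 -0.0053  0.066 ] 0.12203583160065128 3.160419032443838
```

Call:
servo_tool --turn '[[0, 0, 0], [0, 0, 0], [0, 0, 0], [5, 0.3, 0.1], [8, 0.5, 0.1], [8, 0.5, 0.1], [7, 0.5, 0.1], [3, 0.2, 0.1], [0, 0, 0], [0, 0, 0]]' --delta_pos '[[0, -4, 0], [-4, -6, 0], [-4, -5, 0], [-3, 0, 0], [0, 0, 0], [0, 0, 0], [0, 0, 0], [0, 0, 0], [0, 0, 0], [0, 0, 0]]' --gripper '[255, 255, 255, 255, 255, 255, 255, 255, 255, 255]'

```text
t: 11.85
eef_pos: [0.5969, -0.0657, 0.0351]
orientation: [0.598, 0.628, -0.336, 0.367]
contact_force: [0.3, 0.2, -0.3]
width: 0.006
```

```bash
python3 st.py; python3 - <<'E'
from bench import env
from al import *
import pickle
w=env.camera_params('wrist'); im=env.snapshot('wrist')[:,:,::-1]; cv2.imwrite('pics/w8.png',im); pickle.dump(w,open('w8.pkl','wb'))
im=env.snapshot('side')[:,:,::-1]; im=cv2.resize(im[160:275,230:350],None,fx=5,fy=5,interpolation=cv2.INTER_CUBIC)
cv2.imwrite('pics/side8.png',im)
E
```

```text
t 11.85 along 0.05824544048638926 lat -0.004859066773682585 z 0.03513176287776544 F [ 0.3  0.2 -0.3] q [-0.49  0.47  1.48  0.45  1.48 -0.67]
jaw yaw 3.387286109296024 phi 59.72345165528073 jaw z 0.016194155143171907 head 91.7975441613862
```

View pics/w8.png

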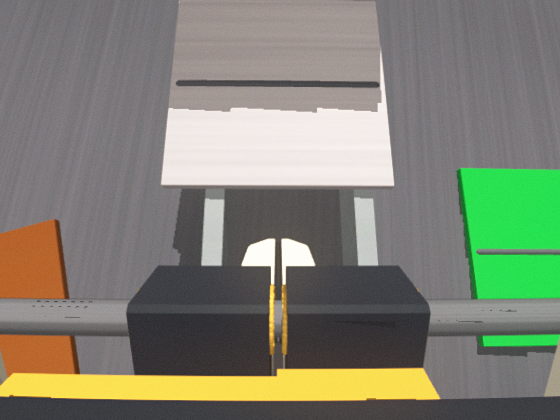

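View pics/side8.png

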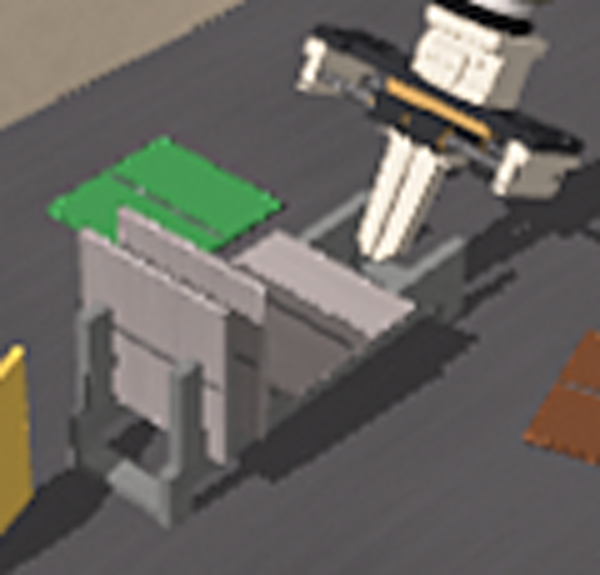

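Call:
servo_tool --turn '[[3, 0.2, 0], [2, 0.6, 0], [0, 0.4, 0], [0, 0, 0], [0, 0, 0], [0, 0, 0], [0, 0, 0], [0, 0, 0], [0, 0, 0], [0, 0, 0]]' --delta_pos '[[0, 2, -3], [-0.2, 4, -3], [-0.3, 4, -1], [-0.3, 4, 0], [-0.3, 4, 0], [-0.3, 4, 0], [-0.3, 4, 0], [-0.2, 3, 0], [-0.2, 2, 0], [0, 1, 0]]' --gripper '[255, 255, 255, 255, 255, 255, 255, 255, 255, 255]'

```text
t: 13.2
eef_pos: [0.5954, -0.0312, 0.0287]
orientation: [0.609, 0.647, -0.314, 0.335]
contact_force: [-2.4, -6.6, -0.6]
width: 0.007
```

```bash
python3 st.py
```

```text
t 13.2 along 0.09273453695967444 lat -0.004129192187901173 z 0.028680505331659 F [-2.4 -6.6 -0.6] q [-0.48  0.52  1.48  0.52  1.51 -0.68]
jaw yaw 3.478090316796466 phi 54.61174610473785 jaw z 0.0017448095759088345 head 93.33735709659435
```

Call:
servo_tool --turn '[[0, 0, 0], [0, 0, 0], [0, 0, 0], [0, 0, 0], [0, 0, 0], [0, 0, 0], [0, 0, 0], [0, 0, 0], [0, 0, 0], [0, 0, 0]]' --delta_pos '[[0, 0, 3], [0, 0, 4], [0, 0.1, 4], [0, 0.2, 4], [0, 0.3, 4], [0, 0.4, 4], [0, 0.5, 4], [0, 0.7, 4], [0, 0.8, 3], [0, 0, 0]]' --gripper '[255, 255, 255, 255, 255, 255, 255, 255, 255, 255]'

```text
t: 14.45
eef_pos: [0.5948, -0.0282, 0.0643]
orientation: [0.609, 0.647, -0.314, 0.334]
contact_force: [-0.1, -2.0, -2.6]
width: 0.003
```

```bash
python3 st.py; python3 - <<'E'
from bench import env
from al import *
import pickle
im=env.snapshot('side')[:,:,::-1]; im=cv2.resize(im[140:275,230:350],None,fx=4.4,fy=4.4,interpolation=cv2.INTER_CUBIC)
cv2.imwrite('pics/side9.png',im)
E
```

```text
t 14.45 along 0.09576146771863968 lat -0.004513760388320945 z 0.0642734368024629 F [-0.1 -2.  -2.6] q [-0.48  0.47  1.47  0.52  1.55 -0.64]
jaw yaw 3.4698009848728417 phi 54.65296582253061 jaw z 0.0006672048994899038 head 93.4159034595699
```

View pics/side9.png

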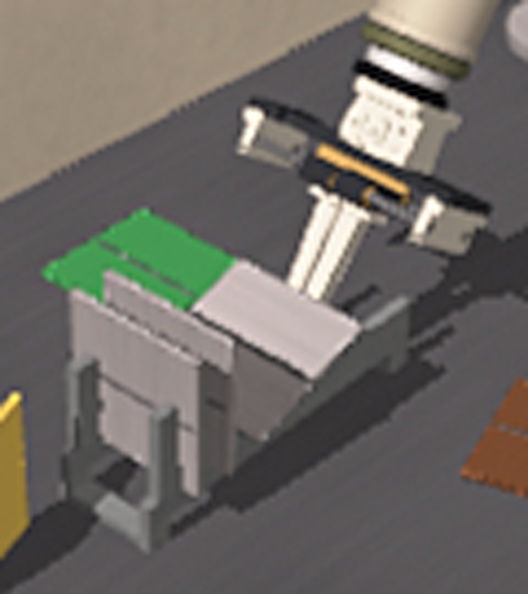

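Call:
servo_tool --turn '[[0, 0, 0], [0, 0, 0], [0, 0, 0], [0, 0, 0], [0, 0, 0], [0, 0, 0], [0, 0, 0], [0, 0, 0], [0, 0, 0], [0, 0, 0]]' --delta_pos '[[-0.1, 1.8, 4.5], [-0.1, 2.2, 5], [-0.2, 2.5, 5.2], [-0.2, 2.7, 5.2], [-0.2, 3.5, 5.6], [-0.3, 4, 5.6], [-0.3, 4.7, 5.6], [-0.3, 5, 5.5], [0, 0, 0], [0, 0, 0]]' --gripper '[255, 255, 255, 255, 255, 255, 255, 255, 255, 255]'

```text
t: 15.75
eef_pos: [0.5932, 0.0004, 0.1101]
orientation: [0.609, 0.647, -0.314, 0.335]
contact_force: [-1.2, -1.2, -1.7]
width: 0.003
```

```bash
python3 st.py; python3 - <<'E'
from bench import env
from al import *
import pickle
im=env.snapshot('side')[:,:,::-1]; im=cv2.resize(im[140:275,230:350],None,fx=4.4,fy=4.4,interpolation=cv2.INTER_CUBIC)
cv2.imwrite('pics/side10.png',im)
E
```

```text
t 15.75 along 0.12444424642828306 lat -0.004310442501194745 z 0.11007009748169899 F [-1.2 -1.2 -1.7] q [-0.44  0.38  1.49  0.53  1.59 -0.58]
jaw yaw 3.5005684976838403 phi 54.652490812307356 jaw z 0.0015409057895046097 head 93.37609446739455
```

View pics/side10.png

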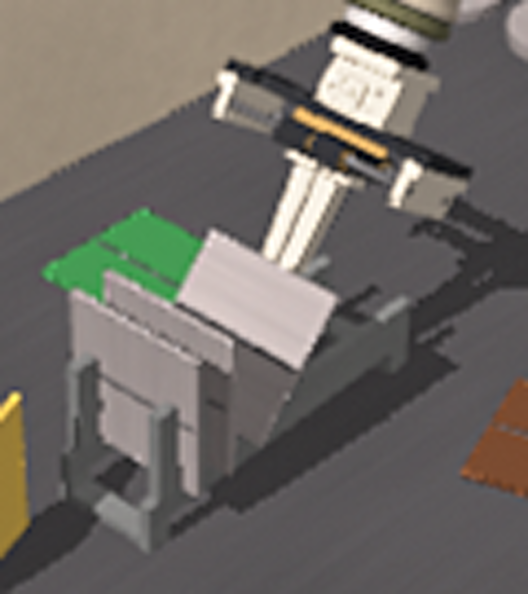

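Call:
servo_tool --turn '[[0, 0, 0], [0, 0, 0], [0, 0, 0], [0, 0, 0], [0, 0, 0], [0, 0, 0], [0, 0, 0], [0, 0, 0], [0, 0, 0], [0, 0, 0]]' --delta_pos '[[-0.3, 4.5, 3.5], [-0.3, 5, 3], [-0.3, 5, 2.5], [-0.3, 5, 2], [-0.3, 4, 0.5], [-0.3, 4, 0.5], [-0.3, 4, 0.5], [-0.3, 3.5, 0], [0, 0, 0], [0, 0, 0]]' --gripper '[255, 255, 255, 255, 255, 255, 255, 255, 255, 255]'

```text
t: 17.05
eef_pos: [0.5907, 0.0384, 0.1238]
orientation: [0.609, 0.647, -0.314, 0.335]
contact_force: [0.4, -0.2, 0.6]
width: 0.013
```

```bash
python3 st.py; python3 - <<'E'
from bench import env
from al import *
import pickle
im=env.snapshot('side')[:,:,::-1]; im=cv2.resize(im[140:275,230:350],None,fx=4.4,fy=4.4,interpolation=cv2.INTER_CUBIC)
cv2.imwrite('pics/side11.png',im)
E
```

```text
t 17.05 along 0.1624931791692229 lat -0.004313040846626976 z 0.12378478985321748 F [ 0.4 -0.2  0.6] q [-0.39  0.33  1.53  0.55  1.58 -0.53]
jaw yaw 3.5045708208502107 phi 54.58204503932718 jaw z 0.0018599701813207803 head 93.3547135025056
```

View pics/side11.png

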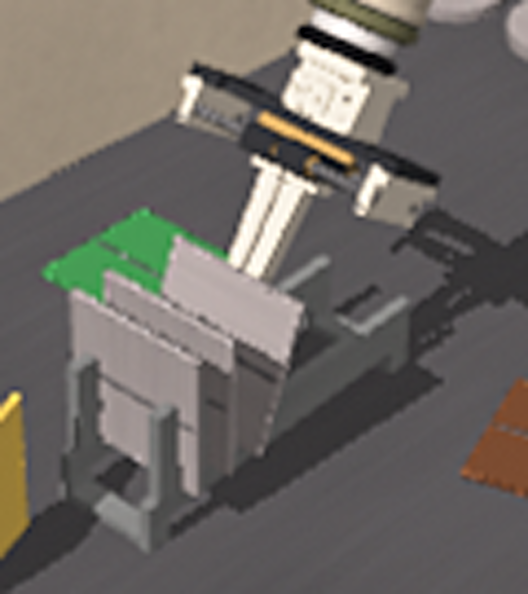

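Call:
servo_tool --turn '[[0, 0, 0], [0, 0, 0], [0, 0, 0], [0, 0, 0], [0, 0, 0], [0, 0, 0], [0, 0, 0], [0, 0, 0], [0, 0, 0], [0, 0, 0]]' --delta_pos '[[-0.2, 3, 0.4], [-0.2, 3, 0.4], [-0.2, 3, 0.4], [-0.2, 3, 0.4], [-0.2, 3, 0.4], [-0.2, 3, 0.4], [-0.2, 2, 0.4], [-0.1, 2, 0.4], [-0.1, 2, 0.4], [0, 0, 0]]' --gripper '[255, 255, 255, 255, 255, 255, 255, 255, 255, 255]'

```text
t: 18.35
eef_pos: [0.5891, 0.0639, 0.1277]
orientation: [0.609, 0.647, -0.314, 0.335]
contact_force: [0.0, -1.0, 0.1]
width: 0.007
```

```bash
python3 st.py; python3 - <<'E'
from bench import env
from al import *
import pickle
im=env.snapshot('side')[:,:,::-1]; im=cv2.resize(im[140:275,230:350],None,fx=4.4,fy=4.4,interpolation=cv2.INTER_CUBIC)
cv2.imwrite('pics/side12.png',im)
E
```

```text
t 18.35 along 0.18811562261229636 lat -0.004302181707442743 z 0.12769040759194547 F [ 0.  -1.   0.1] q [-0.35  0.3   1.56  0.56  1.56 -0.5 ]
jaw yaw 3.487551674601321 phi 54.58119961106228 jaw z 0.001964004522527374 head 93.32931722765159
```

View pics/side12.png

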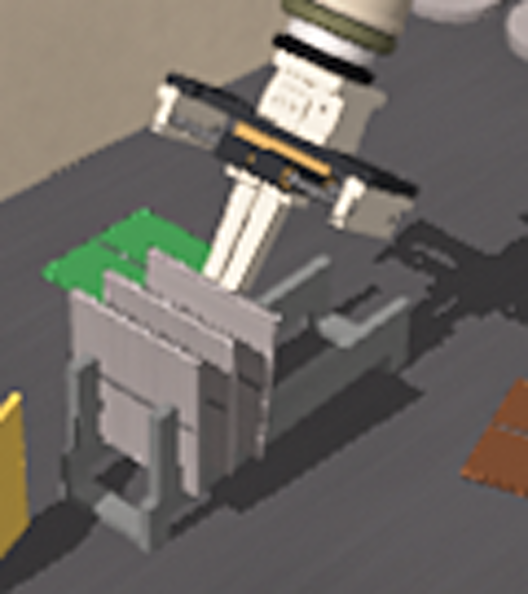

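Call:
servo_tool --turn '[[0, 0, 0], [0, 0, 0], [0, 0, 0], [0, 0, 0], [0, 0, 0], [0, 0, 0], [0, 0, 0], [0, 0, 0], [0, 0, 0], [0, 0, 0]]' --delta_pos '[[-0.1, 1.5, 0], [-0.1, 1.5, 0], [-0.1, 1.5, 0], [-0.1, 1.5, 0], [-0.1, 1.5, 0], [-0.1, 1.2, 0], [-0.1, 1.2, 0], [0, 0, 0], [0, 0, 0], [0, 0, 0]]' --gripper '[255, 255, 255, 255, 255, 255, 255, 255, 255, 255]'

```text
t: 19.65
eef_pos: [0.5881, 0.0745, 0.1275]
orientation: [0.609, 0.647, -0.314, 0.334]
contact_force: [0.8, -0.2, -0.2]
width: 0.005
```

```bash
python3 st.py; python3 - <<'E'
from bench import env
from al import *
import pickle
im=env.snapshot('side')[:,:,::-1]; cv2.imwrite('pics/side13f.png',im); im=cv2.resize(im[140:275,230:350],None,fx=4.4,fy=4.4,interpolation=cv2.INTER_CUBIC)
cv2.imwrite('pics/side13.png',im)
E
```

```text
t 19.65 along 0.1987367508162682 lat -0.0045653173397902065 z 0.12752790648458528 F [ 0.8 -0.2 -0.2] q [-0.34  0.3   1.57  0.56  1.55 -0.49]
jaw yaw 3.4900575455277236 phi 54.560989308028454 jaw z 0.0014739757821324306 head 93.3713921815862
```

View pics/side13.png

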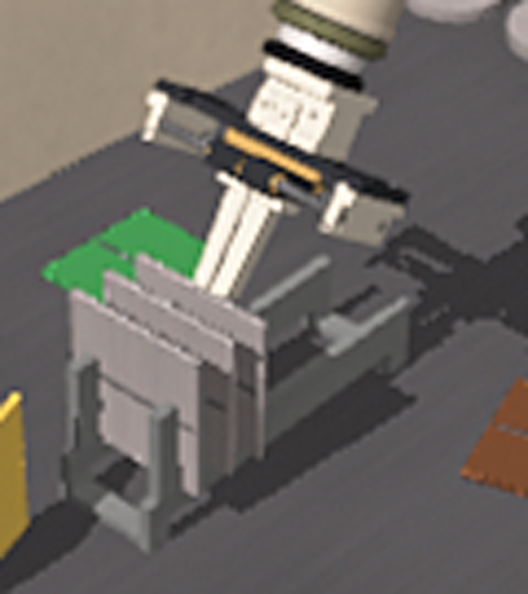

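```bash
python3 - <<'E'
from bench import env
from al import *
q=env.camera_params('side')
im=cv2.imread('pics/side13f.png')[190:265,240:300]; cv2.imwrite('pics/side13g.png',cv2.resize(im,None,fx=8,fy=8,interpolation=cv2.INTER_CUBIC))
f=lambda U:[(U[0]+.5)/4.4-.5+230,(U[1]+.5)/4.4-.5+140]
for z in [.162]:
  for U in [(137,255),(265,322),(105,272),(232,343),(70,292),(203,362)]: print(U,rk(onz(q,f(U),z)))
E
```

```text
(137, 255) [0.201 0.053 0.162]
(265, 322) [ 0.1975 -0.0639  0.162 ]
(105, 272) [0.2306 0.0557 0.162 ]
(232, 343) [ 0.2298 -0.0625  0.162 ]
(70, 292) [0.2635 0.0574 0.162 ]
(203, 362) [ 0.2579 -0.0617  0.162 ]
```

View pics/side13g.png

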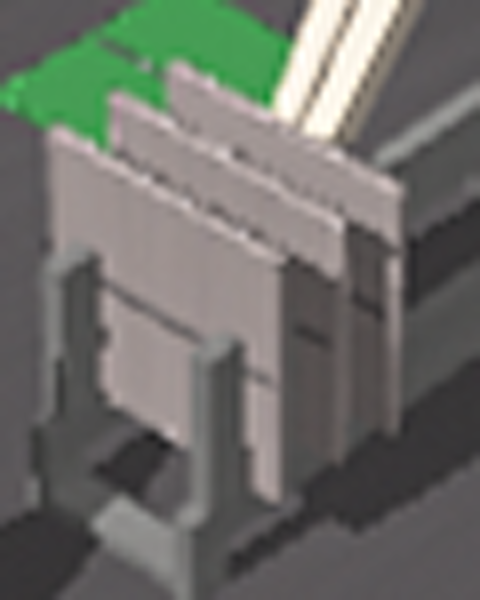

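Call:
servo_tool --turn '[[0, 0, 0], [0, 0, 0], [0, 0, 0], [0, 0, 0], [0, 0, 0], [0, 0, 0], [0, 0, 0], [0, 0, 0], [0, 0, 0], [0, 0, 0]]' --delta_pos '[[-0.1, 1, 0], [-0.1, 1, 0], [-0.1, 1, 0], [-0.1, 1, 0], [-0.1, 1, 0], [0, 0, 0], [0, 0, 0], [0, 0, 0], [0, 0, 0], [0, 0, 0]]' --gripper '[255, 255, 255, 255, 255, 255, 255, 255, 255, 255]'

```text
t: 20.95
eef_pos: [0.588, 0.0777, 0.1276]
orientation: [0.609, 0.646, -0.315, 0.335]
contact_force: [-0.1, -3.1, 0.3]
width: 0.007
```

```bash
python3 st.py
```

```text
t 20.95 along 0.20194464956955444 lat -0.004437668371361183 z 0.1275718794034988 F [-0.1 -3.1  0.3] q [-0.33  0.29  1.57  0.56  1.55 -0.48]
jaw yaw 3.4128916172107533 phi 54.740438739520094 jaw z 0.002166161001783684 head 93.23733884110253
```

Call:
servo_tool --turn '[[0, 0, 0], [0, 0, 0], [0, 0, 0], [0, 0, 0], [0, 0, 0], [0, 0, 0], [0, 0, 0], [0, 0, 0], [0, 0, 0], [0, 0, 0]]' --delta_pos '[[0.1, -2, 0], [0.2, -4, 0], [0.4, -6, 4], [1, -12, 12], [1, -20, 20], [1, -20, 20], [1, -20, 20], [1, -20, 20], [0, -15, 10], [0, 0, 0]]' --gripper '[255, 255, 255, 255, 255, 255, 255, 255, 255, 255]'

```text
t: 22.2
eef_pos: [0.5938, -0.0488, 0.2419]
orientation: [0.61, 0.645, -0.314, 0.336]
contact_force: [0.1, 0.3, 0.6]
width: -0.0
```

```bash
python3 st.py; python3 - <<'E'
from bench import env
from al import *
import pickle
im=env.snapshot('side')[:,:,::-1]; cv2.imwrite('pics/side14.png',cv2.resize(im[190:265,230:320],None,fx=8,fy=8,interpolation=cv2.INTER_CUBIC))
im=env.snapshot('top')[:,:,::-1]; cv2.imwrite('pics/top14.png',im);cv2.imwrite('pics/top14c.png',cv2.resize(im[185:265,220:345],None,fx=6,fy=6,interpolation=cv2.INTER_CUBIC))
w=env.camera_params('wrist'); im=env.snapshot('wrist')[:,:,::-1]; cv2.imwrite('pics/w14.png',im); pickle.dump(w,open('w14.pkl','wb'))
E
```

```text
t 22.2 along 0.07534400396754248 lat -0.0068589478760123215 z 0.241924537810389 F [0.1 0.3 0.6] q [-0.51  0.32  1.32  0.53  1.82 -0.52]
jaw yaw 3.3697740724523357 phi 54.767641074827935 jaw z 0.004804088623075575 head 92.98003662497017
```

View pics/side14.png

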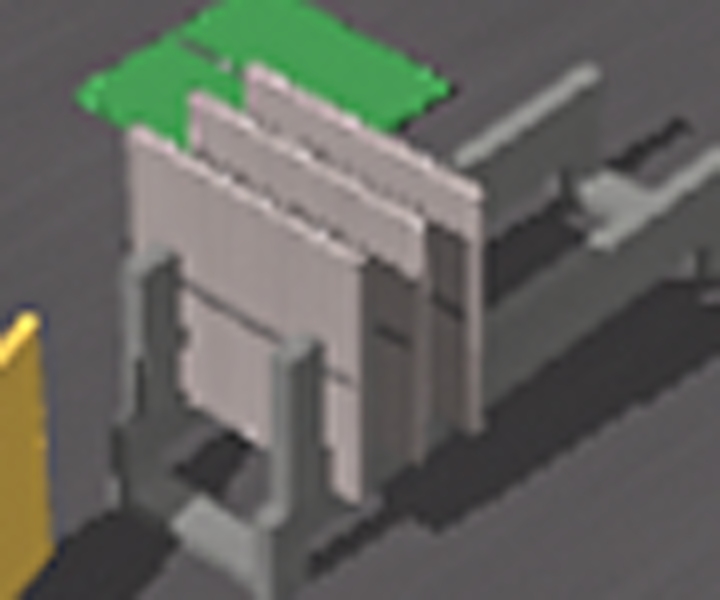

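View pics/top14c.png

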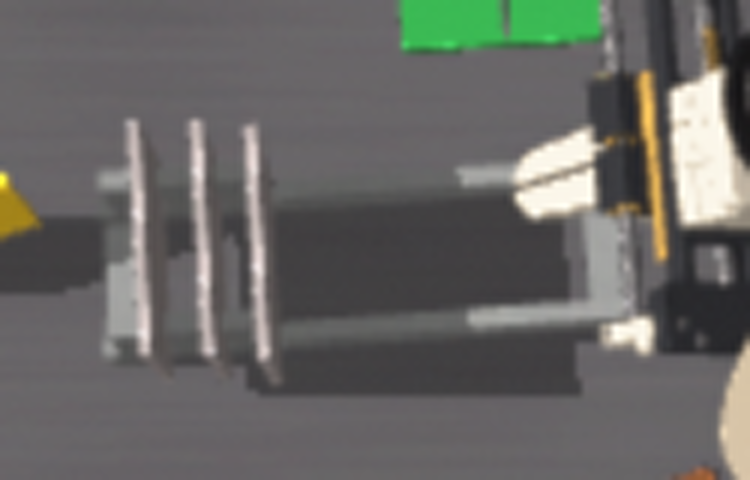

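View pics/w14.png

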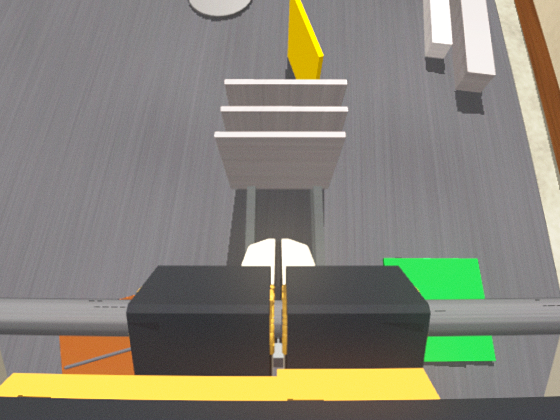

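```bash
python3 - <<'E'
from bench import env
from al import *
import pickle
w=pickle.load(open('w14.pkl','rb'));q=env.camera_params('side');p=env.camera_params('top')
im=cv2.imread('pics/w14.png')[70:200,200:360]; cv2.imwrite('pics/w14c.png',cv2.resize(im,None,fx=5,fy=4.5,interpolation=cv2.INTER_CUBIC))
fs=lambda U:[(U[0]+.5)/8-.5+230,(U[1]+.5)/8-.5+190]
ft=lambda U:[(U[0]+.5)/6-.5+220,(U[1]+.5)/6-.5+185]
S=[(250,64),(480,188),(193,92),(424,228)]; T=[(250,125),(266,358),(196,120),(210,355)]
for a,b in zip(S,T):
    X,e=tri(q,fs(a),p,ft(b)); print('side-top',rk(X),round(e,4))
for a,b in zip(S,[(345,133),(216,133),(347,108),(221,108)]):
    X,e=tri(q,fs(a),w,b); print('side-wrist',rk(X),round(e,4))
E
```

```text
side-top [0.1964 0.0561 0.1577] 0.0016
side-top [ 0.196  -0.0634  0.1595] 0.003
side-top [0.2238 0.0608 0.1568] 0.0013
side-top [ 0.224  -0.0597  0.1549] 0.0021
side-wrist [0.1987 0.0549 0.1598] 0.0
side-wrist [ 0.1982 -0.0634  0.1612] 0.0
side-wrist [0.2265 0.0589 0.1595] 0.0001
side-wrist [ 0.2275 -0.0612  0.1582] 0.0005
```

View pics/w14c.png

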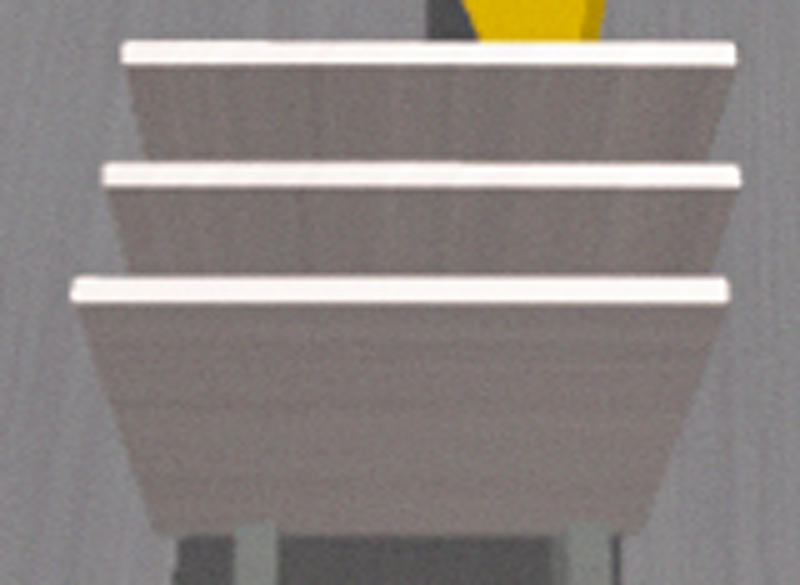

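```bash
python3 - <<'E'
from bench import env
from al import *
im=env.snapshot('side')[:,:,::-1]
s=env.get_state(); print(s['t'])
cv2.imwrite('pics/side15.png',cv2.resize(im[205:255,265:300],None,fx=16,fy=12,interpolation=cv2.INTER_CUBIC))
q=env.camera_params('side')
fs=lambda U:[(U[0]+.5)/8-.5+230,(U[1]+.5)/8-.5+190]
for U in [(480,430),(422,465),(362,503)]: print([rk(onz(q,fs(U),z)) for z in (.042,.045)])
for X in [(.195,-.064,.042),(.225,-.061,.042),(.255,-.061,.042)]:
    d=np.array([.6055,-.1235])+X[0]*np.array([-.0645,.998])+X[1]*np.array([.998,.0645]); print((proj(q,[*d,X[2]])-[230,190]+.5)*8)
E
```

```text
22.4
[array([ 0.1981, -0.0666,  0.042 ]), array([ 0.2007, -0.0688,  0.045 ])]
[array([ 0.2287, -0.0634,  0.042 ]), array([ 0.2312, -0.0656,  0.045 ])]
[array([ 0.2604, -0.0609,  0.042 ]), array([ 0.2628, -0.0631,  0.045 ])]
[480.61837769 423.73434915]
[424.09851902 458.06812505]
[372.19533054 496.67534743]
```

View pics/side15.png

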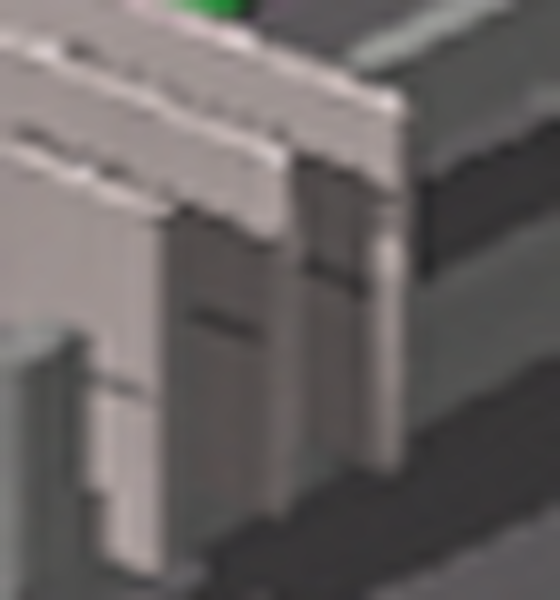

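```bash
python3 - <<'E'
from bench import env
import cv2,numpy as np
a=cv2.imread('pics/top0.png').astype(int);b=cv2.imread('pics/top14.png').astype(int)
for n,(x0,x1,y0,y1) in dict(disc=(130,175,250,290),hammer=(400,450,195,295),yellow=(180,230,205,240),green=(283,320,155,192)).items():
    print(n,(abs(a-b).max(2)[y0:y1,x0:x1]>40).sum())
env.job_done(); print(env.get_state()['t'])
E
```

```text
disc 0
hammer 1909
yellow 0
green 26
the job is handed in; nothing more can be done
the job is handed in; nothing more can be done
```

View pics/top14.png

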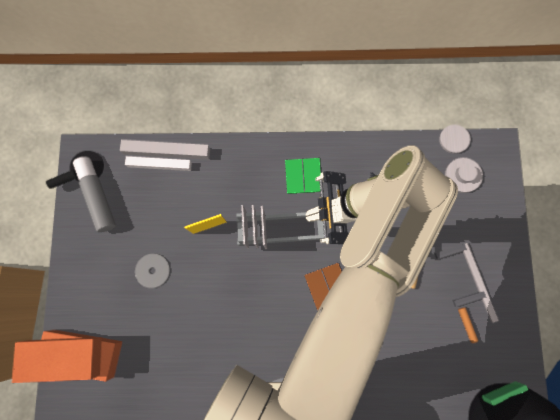

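I slid the plate along the rails until its far edge squared up against the prongs. I then hooked the shut fingers under its rear edge, tipped it up over the lip into the front slot, and leaned it lightly on the prongs (about 3 N). The fingers are withdrawn clear of everything, and I handed the job in at about 22 s of the 51 s allowed.

**What the last checks showed**
- **Position:** the plate stands upright and square, with its top 1 to 4 mm past the slot's middle along the rails. It sits about 4 mm off centre across them.
- **Height:** its lower corner and top edge are level with the plates already standing, within 2 to 4 mm. That is the limit of these measurements, so I read it as down on the slot floor.
- **Other plates and disc:** the two standing plates look unmoved and the disc is unchanged. I saw no change in the yellow plate either.

**What went wrong or is unconfirmed**
- **First push:** it slid over the plate without moving it, because the fingertips really end about 17 mm short of the reported TCP. I backed off, went lower and pushed again.
- **Hammer:** I could not confirm it by image at the end, because the arm hid it in the last top view and my picture comparison failed there for that reason. The tool never came near it at working height.

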